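# Unbox the muddler

### The arm

A 6-joint arm with a two-finger parallel gripper is mounted at the origin on a cart in front of the work surface, level with it; the furniture and walls round the work are solid. World frame = base frame: x ahead of the robot, y to its left, z up, the work surface at z = 0. Lengths are in m, angles in rad, forces in N, time in s.
With the tool pointing down it reaches from about 0.3 to 0.875 m from the base axis. Payload 6.4 kg.
Tool frame: the origin (TCP) lies between the finger pads; the fingertips stand 8 mm ahead of it and the grasp point (between the pads) lies 11 mm behind it (env.finger_overhang is the distance from the TCP to the fingertips, in m); z points along the fingers, y is the line along which they close (so a half turn about z gives the same grasp; the last joint's range is limited). The gripper opens to 88 mm and grips with 3 to 60 N. Pads are 18 mm wide; open, the fingers measure 123 mm over their backs; the gripper's body (75 mm by 187 mm) begins 45 mm behind the grasp point.
Start: joints at [0.945, 0.181, 1.607, -0, 1.354, -0.206], TCP at [0.234, 0.525, 0.247] pointing down, gripper open.
Joint ranges: [-2.99, 2.99], [-0.89, 2.07], [0.3, 2.58], [-1.14, 4.28], [0, 2.63], [-3.12, 3.12]. Speed limits (rad/s): [2.57, 2.57, 3.01, 3.14, 3.14, 3.14].

### API

Orientations are given as a rotation vector (axis times angle).
In Python, from station import env gives the robot as it stands.
- The arm moves only by the tool move_arm, never from a script. Its arguments are lists of equal length, an entry for each row: "dp": the shift along the tool's x, y, z in mm, a list of three; "turn": the turn about the tool's z in rad. A call has 1 to 8 rows; each row shifts and turns the commanded pose from where the row before left it, along the tool's axes as they then stand; what a row does not reach is not made up. A row lasts 1/8 s, in which the tool goes at most 62.5 mm and 10.7 degrees, less where a joint would pass 70% of its speed; a pose out of reach is approached as far as the arm can. A call with a gripper value outside its range is refused whole. "hand" is the finger opening in mm, from 0 to 88.1, set as the call begins (left out, the last holds). The fingers move at their own pace and stop on an object; "squeeze" is the grip in N (left out, the last holds). Time passes only in rows, so rows that do not move let the fingers close. It gives the time, the measured TCP pose, the force, the opening and the grip force at its end, in the units of the state.
- env.state(): the state, without advancing time (a new reading comes with each control period).
- env.grab_frame(name): name is "side" or "top" or "wrist"; returns a dict with "img" (400x640x3 uint8, red, green, blue), "z_map" (400x640 float32, m along the optical axis (not along the pixel's ray), 0 where there is no reading), "intrinsics" (3x3 intrinsics, pixels), "R" (3x3) and "t" (3): a world point X has camera coordinates R X + t. Camera axes: x right, y down, z forward; pixel columns grow to the right and rows downward; lengths in m; the calibration is good to about 2 mm. A picture is of the moment at which its call begins.
- env.job_done(): hands the job in; it is judged then, once.
The state is a dict: "time": time; "joints": joint angles; "qd": joint speeds; "joint_torque": joint torques, N m; "eef_pos": TCP position; "tcp_rot": TCP orientation; "contact_force": force on the tool from outside, world axes, zero at the start; "wrist_torque": the same for the moment, N m; "finger_gap": finger opening in m; "finger_force": force on a finger pad.
Only numpy, scipy, OpenCV 4.12 (cv2) and the standard library are available. Lean on these libraries where they do the work, as an engineer would, in place of code of your own. Each camera call takes 0.05 s, during which the arm holds its last target. There are 200 camera calls.

### The job

Open the slide-lid gift box: lift the lid's front end over the stop lip, slide the lid out of its grooves and lay it flat on the worktop, pull side up, clear of the box. Then take the gold muddler out and lower it foot first all the way down into the cocktail shaker, not letting it drop in. Leave the shaker standing in its place and do not shift or tip the mug, the tumbler, the jigger or the shaker cap.

Things in the scene. Friction and masses are not known exactly. Their poses are not given: they have to be found in the camera images.
- gift_box: dark wooden slide-lid gift box, 240 long (own x) x 102 wide (own y) x 57 high; fixed. Origin: centre of its underside, z up. The lid leaves at the front end, towards own -x. The closed lid's underside rests at height 43 on a ledge along each side (own y +-42 to +-47.5), with 1.5 side play and 1.5 end play between side cheeks (tops at height 52), rear wall (57) and front wall (48)
- stop_lip (a point): middle of the top edge of the box's front wall, the stop lip: 7 thick (box x -120 to -113), top at height 48, level with the top of the closed lid; the lid's front end must rise more than 5 to slide out over it
- rail_mouth (a point): point midway between the front ends of the two rails that roof the rear of the grooves (box x +22 to +113): rail undersides at height 51.5, tops 57. The lid has 3.5 play under them, so it can rise 3.5 level, but with its rear end down its front end can rise 8.6. Slid 92 or more towards box -x the lid is clear of the rails and may be lifted off
- recess (a point): middle of the bare floor (height 5) of the box's finger recess, box x -52 to +20, the full cavity width (84) wide. Fore and aft of it a rigid felt-covered insert, height 24, hugs the muddler
- lid: loose lid of lighter brown wood, 223 (own x) x 92 (own y) x 5 thick, about 75 g. Origin: centre of its underside, z up; closed, its axes and centre coincide with the box's. It carries a brass bar pull on top near the front (-x) end
- lid_pull (a point): middle of the lid's brass bar pull: 12 thick along the lid's x, 50 long along its y, 15 high, from 5 to 20 above the lid's underside; this point is 12.5 above the underside and 72 from the lid's centre towards -x (39.5 behind its front edge)
- lid_front (a point): middle of the lower edge of the lid's front end, 111.5 from its centre towards -x
- lid_rear (a point): middle of the lower edge of the lid's rear end, 111.5 from its centre towards +x
- muddler: loose gold muddler, 204 long, 190 g: foot 36 in diameter and 40 long, then a round handle 24 in diameter. Origin: centre of the foot's flat end; own z runs from foot to handle end; balance point 85 along it. Starts lying level in the box, hidden by the lid: origin at box x -102, y 0, height 23, own z along box +x; bare from 50 to 122 along it. It can roll if let go carelessly
- shaker: loose gold cocktail shaker, an open cup standing upright, 134 high, mouth 75 outside, at least 52 clear inside, inner floor 6 above its origin, 360 g. Origin: centre of its underside, z up. It stands in any of three places (right rear beyond the box, left rear, left front), which it swaps with the mug and the tumbler
- copper_mug: copper mug near the shaker's places (not those at the far right), 83 high, body 86 in diameter with centre 16 from the origin along its own +y, handle reaching to 60 from the origin along its own -y. Origin on the worktop; z up. To be left alone
- tumbler: clear glass tumbler, 80 in diameter, 91 high, origin at the centre of its underside. To be left alone
- jigger: gold double jigger (hourglass), 45 in diameter, 88 high, standing behind the rear end of the box, origin at the centre of its underside. To be left alone
- shaker_cap: gold shaker cap, 49 in diameter, 41 high, standing beside the box on its far side, origin at the centre of its underside. To be left alone
- muddler_handle (a point): point on the muddler's axis, 175 from the foot's end: a place to hold it that stays above the shaker's rim when it stands in the shaker
- sink_strip (a point): fixed point on the worktop (z 0), middle of the free strip between the worktop's straight front edge (50 nearer the robot) and the sink basin's near edge (50 farther away); the strip runs level along y, 240 to either side of this point. A place to lay things down
Mind the look-alikes: they are no part of the job. Leave any red look-alike of the shaker alone.

How it is judged:
On the way, in this order (a step that is already met when the one before it is completed fails the run):
1. the lid's front end is up over the stop lip and sliding out while its rear end is still in the grooves (x of lid_front in the frame of gift_box below -0.125 m and z of lid_front in the frame of gift_box above 0.046 m and x of lid_rear in the frame of gift_box above 0.03 m and z of lid_rear in the frame of gift_box below 0.05 m), for 0.04 s.
2. the lid lies flat on the worktop, pull up, let go (height (world z) of lid between -0.006 and 0.008 m and angle between lid's own z axis and vertical below 0.05 rad and contact force between the fingers and lid below 0.1 N and linear speed of lid below 0.03 m/s), for 0.2 s.
3. the muddler is lifted out of the box (height (world z) of muddler above 0.06 m and horizontal distance between muddler and shaker above 0.05 m).
At the end, for the whole second after the job is handed in: The muddler stands foot down in the shaker, foot on the inner floor (within 2 cm), at rest; the shaker is upright and within 4 cm of its start; the lid lies flat on the worktop, pull up, off the box, at rest and released (all of step 2 and horizontal distance between muddler and shaker below 0.03 m and z of muddler in the frame of shaker between -0.002 and 0.025 m and angle between muddler's own z axis and vertical below 0.4 rad and z of muddler_handle in the frame of shaker above 0.14 m and linear speed of muddler below 0.03 m/s and angle between shaker's own z axis and vertical below 0.05 rad and distance of shaker from where it was at the start of the episode below 0.04 m); the robot touches nothing.
It fails at once if the mug, tumbler, jigger or shaker cap shifted by more than 3 cm or tipped (distance of any of copper_mug, tumbler, jigger, shaker_cap from where it was at the start of the episode above 0.03 m or angle between any of copper_mug, tumbler, jigger, shaker_cap's own z axis and vertical above 0.35 rad).
It fails at once if the shaker tipped (angle between shaker's own z axis and vertical above 0.35 rad).
It fails at once if the lid dropped or flung onto the worktop (faster than 0.7 m/s close above it) (height (world z) of lid below 0.035 m and linear speed of lid above 0.7 m/s).
It fails at once if the muddler dropped into the shaker (faster than 0.7 m/s inside it) (horizontal distance between muddler and shaker below 0.035 m and z of muddler in the frame of shaker below 0.125 m and linear speed of muddler above 0.7 m/s).
It also fails if it takes over 72 s, if anything falls off the work surface, if the arm or the gripper's body presses on something with over 40 N, if the wrist force passes 120 N, or if a joint passes its speed limit or range.

## Working session

There is one attempt and no reset: what is moved stays moved. The work goes in short steps, Python scripts to look and compute and a tool call to move; the robot and the scene stay as the last step left them, time stands still between calls to the robot, and variables do not carry over. Pictures are saved under pics/ and viewed, at most 10 in all, crops included, and the job is handed in when it is done.

Besides the shell and the picture viewer there is one more tool, called after "Emit:" in YAML: its name, and indented under it one key for each argument. move_arm: Moves the arm, as the interface text tells. Its arguments: {"type":"object","properties":{"dp":{"type":"array","items":{"type":"array","items":{"type":"number"}}},"turn":{"type":"array","items":{"type":"number"}},"hand":{"type":"number"},"squeeze":{"type":"number"}},"required":["dp","turn"]}

```bash
mkdir -p pics
cat > h.py <<'E'
import numpy as np, cv2
from station import env
def grab(n):
    f=env.grab_frame(n); np.savez('%s.npz'%n,**f); return f
def load(n): return dict(np.load('%s.npz'%n))
def pts(f):
    K=f['intrinsics'];z=f['z_map'];v,u=np.indices(z.shape)
    c=np.stack([(u-K[0,2])/K[0,0]*z,(v-K[1,2])/K[1,1]*z,z],-1)
    return (c-f['t'])@f['R']
def ray(f,u,v,h):
    K=f['intrinsics'];d=f['R'].T@np.array([(u-K[0,2])/K[0,0],(v-K[1,2])/K[1,1],1]);o=-f['R'].T@f['t']
    return o+d*(h-o[2])/d[2]
E
python3 - <<'E'
from h import *
for n in ['top','side']:
    f=grab(n); cv2.imwrite('pics/%s0.png'%n,f['img'][...,::-1]); print(n,-f['R'].T@f['t'],f['R'][2],f['intrinsics'][0,0])
s=env.state(); print(s)
E
```

```text
top [-0.23053418 -0.13469894  1.62044119] [ 0.43528842  0.02648359 -0.89990144] 499.28584523866243
side [ 0.63491637 -1.06700233  0.82296472] [-0.08036058  0.79539043 -0.6007464 ] 402.96760339972906
{'time': 0.1, 'joints': array([ 9.44719058e-01,  1.81447499e-01,  1.60789099e+00,  3.55524667e-05,
        1.35378859e+00, -2.06265590e-01]), 'qd': array([ 1.84310804e-06, -2.35093737e-03, -9.59268434e-04,  2.62921977e-03,
       -8.47491209e-04,  8.37998827e-04]), 'joint_torque': array([ 5.30508551e-04, -4.34822917e+01, -3.42696297e+01,  7.04967929e-02,
        3.40647670e-02, -6.57660303e-05]), 'eef_pos': array([0.23404576, 0.52471132, 0.24591927]), 'tcp_rot': array([-6.54482543e-01, -3.07199539e+00,  2.18204480e-03]), 'contact_force': array([-0.06052815, -0.14140708,  0.5930295 ]), 'wrist_torque': array([-0.02868823,  0.02704242,  0.03562052]), 'finger_force': 0.0, 'finger_gap': 0.08825885462196408}
```

View pics/top0.png

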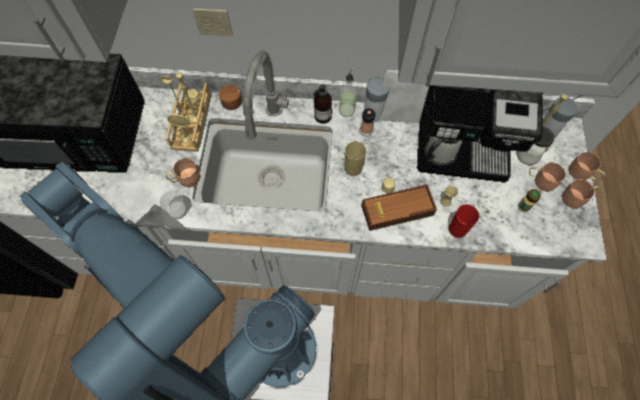

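View pics/side0.png

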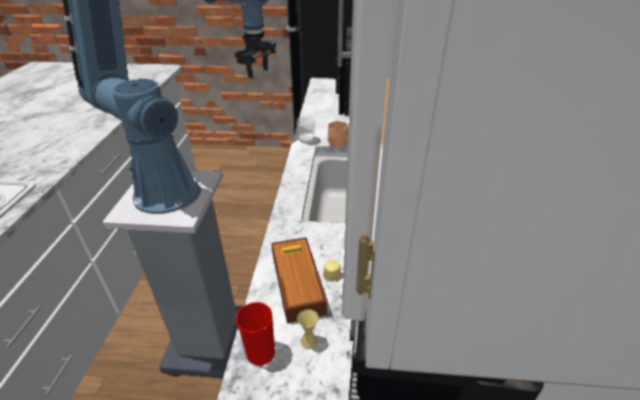

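Top view: the box is at (398,207) with the pull at (378,210), so its front end faces left (+y). Shaker candidates are the gold cup at (354,158) and the red one at (463,221). Gold at (354,158), right rear beyond the box, fits the description and red is the look-alike. The cap is at (388,185), the jigger at (449,196), the mug at (186,172) and the tumbler at (176,205).

Run:
```python
from h import *
f=load('top'); P=pts(f); im=f['img']
cv2.imwrite('pics/crop1.png',cv2.resize(im[130:240,330:480,::-1],None,fx=5,fy=5,interpolation=cv2.INTER_CUBIC))
hsv=cv2.cvtColor(im,cv2.COLOR_RGB2HSV)
def show(n,b,lo,hi,hmin,hmax):
    u0,v0,u1,v1=b; m=np.zeros(im.shape[:2],bool); m[v0:v1,u0:u1]=1
    m&=(P[...,2]>hmin)&(P[...,2]<hmax)&(f['z_map']>0)
    q=P[m]; 
    if len(q)<4: print(n,len(q));return
    r=cv2.minAreaRect((q[:,:2]*1000).astype(np.float32)); print(n,len(q),np.round(q.mean(0),4),'z',np.round(np.percentile(q[:,2],[5,50,95]),3),'rect',np.round(r[0],1),np.round(r[1],1),round(r[2],2))
show('shaker',(335,135,372,180),0,0,.120,.15)
show('shakerall',(335,135,372,180),0,0,.02,.15)
show('box',(355,180,440,232),0,0,.035,.062)
show('boxtop',(355,180,440,232),0,0,.03,.07)
show('jig',(440,180,460,208),0,0,.075,.1)
show('cap',(380,175,398,194),0,0,.03,.05)
show('red',(445,200,482,240),0,0,.12,.15)
show('mug',(165,155,205,190),0,0,.07,.09)
show('tum',(160,190,195,220),0,0,.05,.1)
show('all',(100,60,520,235),0,0,.10,.5)
# pull by colour
Hh,S,V=[hsv[...,i].astype(int) for i in range(3)]
m=(Hh>20)&(Hh<32)&(S>120)&(V>110); m[:195]=0;m[225:]=0;m[:,:362]=0;m[:,395:]=0
v,u=np.nonzero(m); print('pull px',u.mean(),v.mean(),len(u),ray(f,u.mean(),v.mean(),.063), np.percentile(P[m][:,2],[10,50,90]))
print('table z',np.median(P[215:235,250:340][...,2]), P[205,300],P[231,330],'sink edges', [np.round(ray(f,x,y,0),3) for x,y in [(270,205),(205,205),(328,212),(330,125)]])
```

```text
shaker 112 [ 0.6601 -0.1912  0.1288] z [0.121 0.129 0.137] rect [ 657.  -191.7] [75.5 76.8] 54.59
shakerall 581 [ 0.6591 -0.1916  0.0852] z [0.031 0.088 0.132] rect [ 658.6 -190.7] [77.9 75.4] 39.37
box 2034 [ 0.5036 -0.3557  0.0472] z [0.039 0.047 0.057] rect [ 528.  -347.9] [163.2 242.4] 18.73
boxtop 2135 [ 0.5029 -0.3547  0.0469] z [0.037 0.047 0.057] rect [ 528. -348.] [163.  242.8] 18.33
jig 52 [ 0.5595 -0.5306  0.0823] z [0.076 0.081 0.091] rect [ 553.5 -529.4] [42.5 43.9] 73.13
cap 116 [ 0.5845 -0.3219  0.0385] z [0.032 0.038 0.047] rect [ 576.3 -321.9] [71.4 41.8] 13.01
red 110 [ 0.4499 -0.5695  0.1285] z [0.121 0.128 0.136] rect [ 447.  -567.3] [74.5 75.1] 75.32
mug 121 [0.5631 0.4022 0.0776] z [0.071 0.077 0.085] rect [569.  404.2] [97.1 80.5] 76.67
tum 292 [0.4393 0.4193 0.0737] z [0.052 0.074 0.093] rect [435.7 417. ] [81.7 78.6] 11.36
all 17285 [ 0.8006 -0.0654  0.2128] z [0.105 0.198 0.329] rect [748.2  -5.8] [1452.2  546.7] 83.49
pull px 379.2692307692308 208.73076923076923 52 [ 0.47388838 -0.28725942  0.063     ] [0.05260073 0.06070563 0.06752783]
table z -0.0010144807574727491 [ 0.59396954  0.00546529 -0.22405081] [ 0.40150218 -0.12509775  0.00567812] sink edges [array([0.485, 0.095, 0.   ]), array([0.466, 0.325, 0.   ]), array([ 0.475, -0.113,  0.   ]), array([ 0.84 , -0.094, -0.   ])]
```

View pics/crop1.png

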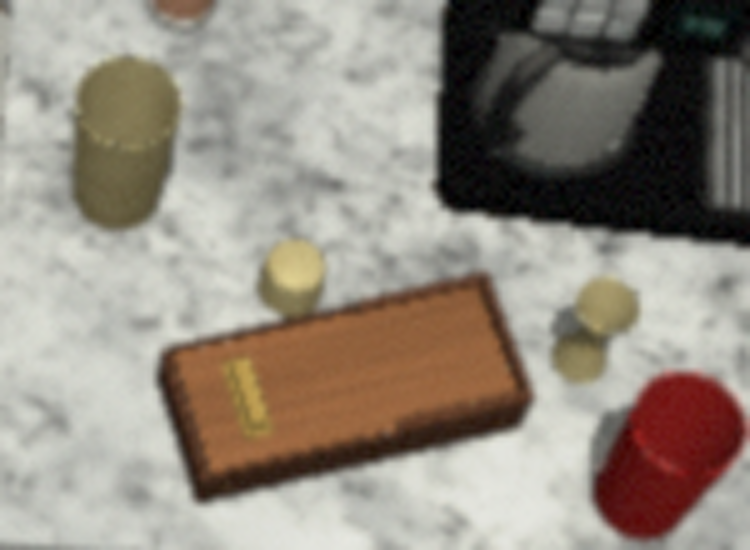

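Crop confirms: the matte gold open cup at crop (125,140) is the shaker, the cap is at (293,275), and the lid's brass pull is at (247,397). The red cup at crop (680,460) is left alone. Next I fit the box axes.

```bash
cat >> h.py <<'E'
from scipy.spatial.transform import Rotation as Ro
def go(x,y,z,yaw=None):
    "delta in tool axes (mm) after turning; yaw = world direction of tool y"
    s=env.state(); R=Ro.from_rotvec(s['tcp_rot']).as_matrix(); p=s['eef_pos']
    cy=np.arctan2(R[1,1],R[0,1]); t=0
    if yaw is not None:
        d=(yaw-cy+np.pi/2)%np.pi-np.pi/2; t=-d
    R2=R@Ro.from_rotvec([0,0,t]).as_matrix()
    print('tool y yaw %.3f q6 %.2f'%(cy,s['joints'][5]),'turn %.3f'%t,'dp after turn',np.round(R2.T@(np.array([x,y,z])-p)*1000,1),'dp before',np.round(R.T@(np.array([x,y,z])-p)*1000,1),'p',np.round(p,4),'tilt',np.round(R[:,2],4))
E
python3 - <<'E'
from h import *
f=load('top'); im=f['img']; hsv=cv2.cvtColor(im,cv2.COLOR_RGB2HSV).astype(int)
m=((hsv[...,0]<18)&(hsv[...,1]>90)&(hsv[...,2]>115)); m[:180]=0;m[235:]=0;m[:,:355]=0;m[:,440:]=0
m=cv2.morphologyEx(m.astype(np.uint8),cv2.MORPH_CLOSE,np.ones((9,9)))
n,l,st,c=cv2.connectedComponentsWithStats(m); k=1+st[1:,4].argmax()
v,u=np.nonzero(l==k); q=np.array([ray(f,a,b,.048)[:2] for a,b in zip(u,v)])*1000
print(cv2.minAreaRect(q.astype(np.float32)), len(u))
P=pts(f)
h=P[...,2]; mm=(h>.03)&(h<.065); mm[:,:360]=0;mm[:,440:]=0;mm[:185]=0;mm[235:]=0
q=P[mm]; q=q[~(np.hypot(q[:,0]-.583,q[:,1]+.322)<.045)]
print(cv2.minAreaRect((q[:,:2]*1000).astype(np.float32)))
go(.45,-.27,.3,1.35)
E
```

```text
((500.74383544921875, -355.7625427246094), (93.15821838378906, 221.43753051757812), 18.721086502075195) 1490
((501.1798400878906, -356.8819274902344), (106.45472717285156, 242.78271484375), 18.3232364654541)
tool y yaw 1.151 q6 -0.21 turn -0.199 dp after turn [-384.7 -728.2  -53.3] dp before [-521.1 -637.8  -53.3] p [0.234  0.5247 0.2459] tilt [-9.0e-04 -1.2e-03 -1.0e+00]
```

Emit:
move_arm:
  dp:
    - [0, 0, 0]
    - [0, 0, 0]
    - [0, 0, 0]
    - [0, 0, 0]
    - [0, 0, 0]
    - [-53, -1.6, 0]
    - [-53, -1.6, 0]
    - [-53, -1.6, 0]
  turn: [0.166, 0.166, 0.166, 0.166, 0.166, 0, 0, 0]

```text
time: 1.1
eef_pos: [0.2799, 0.3711, 0.2462]
tcp_rot: [-1.837, -2.549, 0.001]
contact_force: [0.6, -0.4, 0.0]
finger_gap: 0.0886
finger_force: 0.0
```

Emit:
move_arm:
  dp:
    - [-53, -1.6, 0]
    - [-53, -1.6, 0]
    - [-53, -1.6, 0]
    - [-53, -1.6, 0]
    - [-53, -1.6, 0]
    - [-53, -1.6, 0]
    - [-53, -1.6, 0]
    - [-53, -1.6, 0]
  turn: [0, 0, 0, 0, 0, 0, 0, 0]

```text
time: 2.1
eef_pos: [0.4016, -0.0354, 0.2467]
tcp_rot: [1.838, 2.547, 0.0]
contact_force: [0.6, -0.2, 1.1]
finger_gap: 0.0878
finger_force: 0.0
```

Emit:
move_arm:
  dp:
    - [-53, -1.6, 0]
    - [-53, -1.6, 0]
    - [-53, -1.6, 0]
    - [-30, -1.6, 0]
    - [-15, -1.6, 0]
    - [0, 0, 0]
    - [0, 0, 0]
  turn: [0, 0, 0, 0, 0, 0, 0]

```text
time: 2.98
eef_pos: [0.4581, -0.2286, 0.2466]
tcp_rot: [-1.836, -2.548, -0.0]
contact_force: [1.2, -0.0, 0.0]
finger_gap: 0.0881
finger_force: 0.0
```

Run:
```python
from h import *
f=grab('wrist'); cv2.imwrite('pics/w1.png',f['img'][...,::-1]); print(-f['R'].T@f['t'],f['R'],f['intrinsics'][0,0])
go(.478,-.288,.2,.323)
```

```text
[ 0.43516334 -0.16059482  0.38480503] [[ 9.48659375e-01  3.16299030e-01 -5.60206891e-04]
 [ 3.03814385e-01 -9.10719264e-01  2.79798574e-01]
 [ 8.79898262e-02 -2.65603739e-01 -9.60058563e-01]] 285.63620277117883
tool y yaw 0.322 q6 -1.02 turn -0.001 dp after turn [-62.7  -0.1  46.7] dp before [-62.7  -0.1  46.7] p [ 0.4582 -0.2285  0.2467] tilt [-2.e-04  4.e-04 -1.e+00]
```

View pics/w1.png

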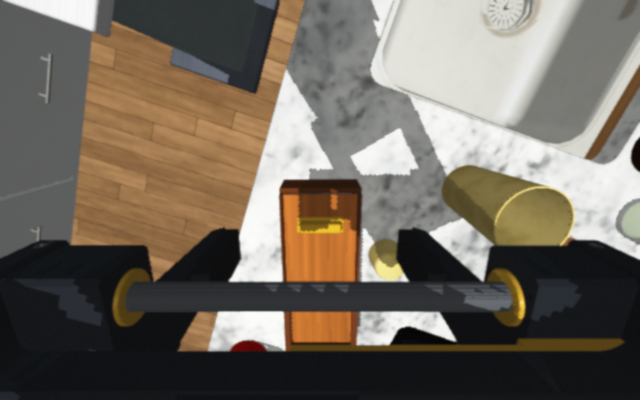

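Wrist view: pull at (320,226), box sides at columns about 281 and 360, shaker mouth at (530,215), sink's near corner at (375,80). I measure these here.

Run:
```python
from h import *
f=load('wrist'); P=pts(f); hsv=cv2.cvtColor(f['img'],cv2.COLOR_RGB2HSV).astype(int); H,S,V=hsv[...,0],hsv[...,1],hsv[...,2]
w=np.zeros(H.shape,bool); w[170:275,265:375]=1
m=w&(H>20)&(H<33)&(S>150)&(V>130); v,u=np.nonzero(m); m2=m&(v.mean()>0)
r=cv2.minAreaRect(np.array([ray(f,a,b,.063)[:2]*1000 for a,b in zip(u,v)],np.float32)); print('pull',len(u),u.mean(),v.mean(),r)
w[:,:]=0;w[178:272,270:372]=1
m=w&(P[...,2]>.035)&(P[...,2]<.075); 
# box edges per row: left/right from depth
L=[];Rr=[]
for row in range(200,270,3):
    c=np.nonzero(m[row])[0]; L.append(P[row,c[0]]);Rr.append(P[row,c[-1]])
for q in(np.array(L),np.array(Rr)):
    a=np.polyfit(q[:,1],q[:,0],1); print('edge yaw',np.arctan2(1,a[0])-np.pi/2, q[0],q[-1])
q=P[m]; print('front end', [np.round(x,4) for x in (P[184,320],P[190,320],P[200,300])])
s=f['img']; w[:]=0; w[155:245,435:580]=1
m=w&(P[...,2]>.115)&(P[...,2]<.15); print('shaker',cv2.minAreaRect((P[m][:,:2]*1000).astype(np.float32)),cv2.minEnclosingCircle((P[m][:,:2]*1000).astype(np.float32)))
for a in [(290,75),(270,150),(250,210),(375,80),(480,120)]: print(a,np.round(ray(f,*a,0),3))
```

```text
pull 336 324.16964285714283 227.21130952380952 ((479.2610778808594, -286.7782897949219), (53.658042907714844, 18.270004272460938), 18.451696395874023)
edge yaw 0.32840288343735224 [ 0.42278891 -0.27563625  0.05221738] [ 0.4531254  -0.3656452   0.05238116]
edge yaw 0.3301757658186375 [ 0.51784734 -0.24404215  0.05186144] [ 0.54919393 -0.33383685  0.05197394]
front end [array([ 0.4657, -0.2458,  0.031 ]), array([ 0.4666, -0.2489,  0.0479]), array([ 0.4472, -0.2685,  0.0491])]
shaker ((658.9815063476562, -189.5635986328125), (76.4593734741211, 65.42921447753906), 12.804506301879883) ((660.0347290039062, -193.8737335205078), 38.35394287109375)
(290, 75) [ 0.388 -0.132  0.   ]
(270, 150) [ 0.39 -0.23  0.  ]
(250, 210) [ 0.386 -0.321  0.   ]
(375, 80) [ 0.491 -0.103  0.   ]
(480, 120) [ 0.639 -0.106  0.   ]
```

Emit:
move_arm:
  dp:
    - [-31, 0.5, 0]
    - [-31, 0.4, 0]
    - [0, 0, 50]
    - [0, 0, 50]
    - [0, 0, 40]
    - [0, 0, 25]
    - [0, 0, 10]
    - [0, 0, 0]
  turn: [-0.006, 0, 0, 0, 0, 0, 0, 0]
  hand: 60

```text
time: 4.03
eef_pos: [0.4791, -0.2877, 0.0719]
tcp_rot: [-1.829, -2.554, -0.0]
contact_force: [0.8, 0.5, 0.2]
finger_gap: 0.0598
finger_force: 0.0
```

Run:
```python
from h import *
go(.479,-.287,.0605,.328)
f=grab('wrist'); cv2.imwrite('pics/w2.png',f['img'][...,::-1])
```

```text
tool y yaw 0.328 q6 -1.08 turn -0.000 dp after turn [ 0.7  0.1 11.4] dp before [ 0.7  0.1 11.4] p [ 0.4791 -0.2877  0.0719] tilt [-3.e-04  3.e-04 -1.e+00]
```

View pics/w2.png

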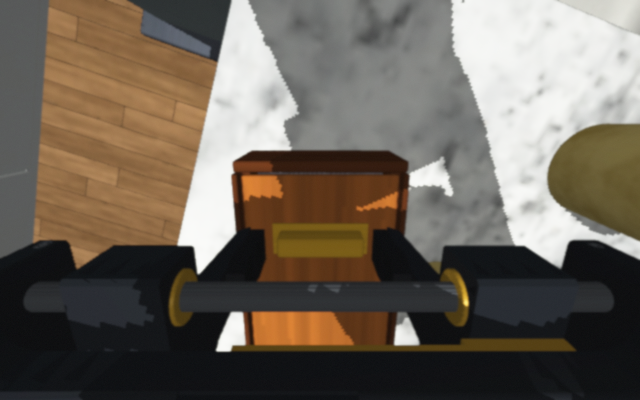

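The pull, at (320,241), sits centred between the fingers. I lower, close gently and lift.

Emit:
move_arm:
  dp:
    - [0.7, 0, 7]
    - [0, 0, 5]
    - [0, 0, 0]
  turn: [0, 0, 0]

```text
time: 4.45
eef_pos: [0.4785, -0.2875, 0.0595]
tcp_rot: [-1.83, -2.553, -0.0]
contact_force: [-0.2, -0.3, -0.4]
finger_gap: 0.06
finger_force: 0.0
```

Emit:
move_arm:
  dp:
    - [0, 0, 0]
    - [0, 0, 0]
    - [0, 0, 0]
    - [0, 0, 0]
  turn: [0, 0, 0, 0]
  hand: 30
  squeeze: 6

```text
time: 4.95
eef_pos: [0.4788, -0.2877, 0.0599]
tcp_rot: [1.83, 2.553, -0.0]
contact_force: [0.4, 0.7, 0.6]
finger_gap: 0.05
finger_force: 6.0
```

Emit:
move_arm:
  dp:
    - [0, 0, -1.5]
    - [0, 0, -1.5]
    - [0, 0, -1.5]
    - [0, 0, -1.5]
    - [0, 0, 0]
  turn: [0, 0, 0, 0, 0]

```text
time: 5.58
eef_pos: [0.4788, -0.2877, 0.0659]
tcp_rot: [1.83, 2.553, -0.0]
contact_force: [0.2, -0.2, -0.4]
finger_gap: 0.0499
finger_force: 6.0
```

```bash
cat > lid.py <<'E'
from h import *
f=grab('wrist'); P=pts(f); y=np.array([.947,.322]);x=np.array([.322,-.947]);c=np.array([.502,-.355])
B=np.dstack([(P[...,:2]-c)@x,(P[...,:2]-c)@y,P[...,2]])*1000
for col in (280,300,340,360):
    print(col,[tuple(np.round(B[r,col]).astype(int)) for r in range(140,240,8)])
print(env.state()['finger_gap'],env.state()['finger_force'],env.state()['contact_force']); go(0,0,0)
E
python3 lid.py
```

```text
280 [(np.int64(-123), np.int64(-28), np.int64(0)), (np.int64(-117), np.int64(-28), np.int64(0)), (np.int64(-115), np.int64(-25), np.int64(24)), (np.int64(-115), np.int64(-22), np.int64(49)), (np.int64(-110), np.int64(-22), np.int64(49)), (np.int64(-107), np.int64(-21), np.int64(54)), (np.int64(-103), np.int64(-21), np.int64(55)), (np.int64(-98), np.int64(-21), np.int64(55)), (np.int64(-93), np.int64(-22), np.int64(54)), (np.int64(-89), np.int64(-22), np.int64(54)), (np.int64(-84), np.int64(-22), np.int64(55)), (np.int64(-79), np.int64(-22), np.int64(55)), (np.int64(-74), np.int64(-23), np.int64(55))]
300 [(np.int64(-123), np.int64(-14), np.int64(0)), (np.int64(-117), np.int64(-14), np.int64(-1)), (np.int64(-115), np.int64(-12), np.int64(24)), (np.int64(-115), np.int64(-11), np.int64(49)), (np.int64(-110), np.int64(-11), np.int64(48)), (np.int64(-107), np.int64(-11), np.int64(54)), (np.int64(-103), np.int64(-11), np.int64(55)), (np.int64(-98), np.int64(-11), np.int64(55)), (np.int64(-93), np.int64(-11), np.int64(55)), (np.int64(-89), np.int64(-11), np.int64(54)), (np.int64(-84), np.in
[... 849 characters left out ...]
)), (np.int64(-114), np.int64(22), np.int64(48)), (np.int64(-110), np.int64(22), np.int64(49)), (np.int64(-107), np.int64(22), np.int64(55)), (np.int64(-103), np.int64(22), np.int64(55)), (np.int64(-98), np.int64(22), np.int64(55)), (np.int64(-94), np.int64(22), np.int64(55)), (np.int64(-89), np.int64(22), np.int64(55)), (np.int64(-84), np.int64(23), np.int64(55)), (np.int64(-80), np.int64(23), np.int64(56)), (np.int64(-75), np.int64(23), np.int64(56))]
0.049741679681269774 5.999323725700378 [ 0.49148355 -0.54508417 -0.32188356]
tool y yaw 0.327 q6 -1.08 turn 0.000 dp after turn [ 426.2 -360.9   65.8] dp before [ 426.2 -360.9   65.8] p [ 0.4787 -0.2876  0.0658] tilt [-0.e+00 -1.e-04 -1.e+00]
```

Emit:
move_arm:
  dp:
    - [0, 0, -0.8]
    - [6, 0, 0]
    - [8, 0, 0]
    - [8, 0, 0]
    - [8, 0, 0]
    - [8, 0, 0]
    - [0, 0, 0]
  turn: [0, 0, 0, 0, 0, 0, 0]

```text
time: 6.5
eef_pos: [0.4663, -0.2509, 0.0665]
tcp_rot: [-1.829, -2.554, -0.0]
contact_force: [0.1, 0.0, -0.2]
finger_gap: 0.0504
finger_force: 6.0
```

```bash
python3 lid.py | sed 's/np.int64(\(-\?[0-9]*\))/\1/g' | sed -n '2,3p;5,6p'
```

```text
300 [(-162, -14, 0), (-156, -14, 1), (-150, -14, 0), (-145, -14, 1), (-138, -14, -1), (-146, -11, 54), (-142, -11, 56), (-137, -11, 56), (-133, -11, 56), (-128, -11, 56), (-123, -11, 55), (-118, -11, 55), (-114, -11, 56)]
340 [(-162, 15, -1), (-156, 15, 0), (-150, 15, 1), (-144, 15, 0), (-139, 15, 1), (-146, 11, 55), (-141, 11, 55), (-137, 11, 57), (-132, 11, 55), (-127, 11, 54), (-123, 11, 56), (-118, 12, 54), (-113, 12, 56)]
0.04977866772154386 5.999018177390099 [-1.04595168 -0.13061277 -0.39243847]
tool y yaw 0.327 q6 -1.05 turn 0.000 dp after turn [ 388.  -360.9   66.5] dp before [ 388.  -360.9   66.5] p [ 0.4665 -0.2513  0.0666] tilt [ 0.e+00 -1.e-04 -1.e+00]
```

The lid's front is out over the lip. I slide the rest, grip firmly and lift.

Emit:
move_arm:
  dp:
    - [8, 0, 0]
    - [9, 0, 0]
    - [9, 0, 0]
    - [9, 0, 0]
    - [9, 0, 0]
    - [9, 0, 0]
    - [9, 0, 0]
    - [2, 0, 0]
  turn: [0, 0, 0, 0, 0, 0, 0, 0]

```text
time: 7.55
eef_pos: [0.4459, -0.1905, 0.0666]
tcp_rot: [1.829, 2.554, -0.0]
contact_force: [0.0, -1.3, -0.6]
finger_gap: 0.0503
finger_force: 6.0
```

Emit:
move_arm:
  dp:
    - [0, 0, 0]
    - [0, 0, 0]
    - [0, 0, 0]
    - [0, 0, -5]
    - [0, 0, -10]
    - [0, 0, -15]
    - [0, 0, -10]
    - [0, 0, 0]
  turn: [0, 0, 0, 0, 0, 0, 0, 0]
  squeeze: 45

```text
time: 8.55
eef_pos: [0.4467, -0.1916, 0.1079]
tcp_rot: [1.829, 2.551, -0.0]
contact_force: [-0.7, 0.3, -0.0]
finger_gap: 0.0488
finger_force: 45.0
```

```bash
python3 lid.py | sed 's/np.int64(\(-\?[0-9]*\))/\1/g' | sed -n '2,3p;5,6p'
python3 - <<'E'
from h import *
f=load('wrist'); cv2.imwrite('pics/w3.png',f['img'][...,::-1])
go(.438,.09,.11,0.0)
E
```

```text
300 [(-220, -15, 0), (-213, -16, 0), (-206, -16, 1), (-199, -16, 0), (-192, -16, -1), (-208, -10, 97), (-204, -10, 97), (-199, -10, 97), (-195, -10, 97), (-190, -10, 97), (-185, -10, 97), (-180, -10, 96), (-176, -10, 99)]
340 [(-220, 19, 0), (-213, 19, 0), (-206, 19, -1), (-199, 19, 0), (-192, 19, 1), (-209, 12, 98), (-204, 12, 97), (-245, 0, 246), (-195, 12, 97), (-190, 12, 98), (-186, 12, 98), (-180, 12, 97), (-176, 12, 98)]
0.049307240152236184 44.99893605709076 [ 0.10301115 -0.35721529 -1.46754668]
tool y yaw 0.327 q6 -0.98 turn 0.000 dp after turn [ 324.6 -361.3  106.5] dp before [ 324.6 -361.3  106.5] p [ 0.4463 -0.1912  0.1072] tilt [ 1.1e-03 -8.0e-04 -1.0e+00]
tool y yaw 0.327 q6 -0.98 turn 0.327 dp after turn [281.2  -8.3  -3.1] dp before [269.   82.5  -3.1] p [ 0.4463 -0.1912  0.1072] tilt [ 1.1e-03 -8.0e-04 -1.0e+00]
```

View pics/w3.png

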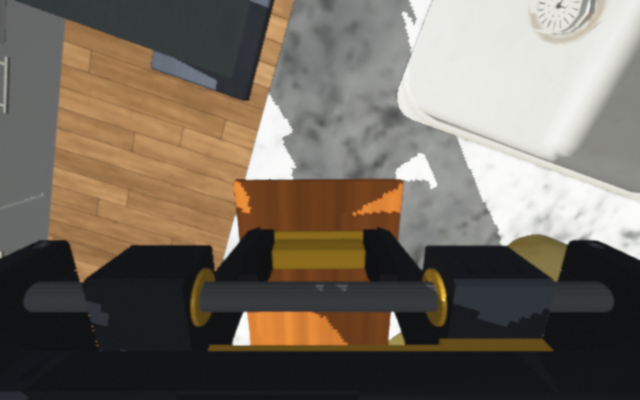

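The lid hangs level, its top at about z 0.097. I carry it to the sink strip with its long side along y.

Emit:
move_arm:
  dp:
    - [0, 0, 0]
    - [0, 0, 0]
    - [0, 0, 0]
    - [20, -1, 0]
    - [35, -1, 0]
    - [45, -1, 0]
    - [45, -1, 0]
    - [45, -1, 0]
  turn: [0.1, 0.13, 0.097, 0, 0, 0, 0, 0]

```text
time: 9.6
eef_pos: [0.4399, 0.0015, 0.1062]
tcp_rot: [-2.218, -2.224, 0.0]
contact_force: [0.2, -0.1, 0.1]
finger_gap: 0.049
finger_force: 45.0
```

Emit:
move_arm:
  dp:
    - [45, -1, 0]
    - [45, -1, 0]
    - [45, -1, 0]
    - [40, 0, 0]
    - [30, 0, 0]
    - [18, 0, 0]
    - [0, 0, 0]
    - [0, 0, 0]
  turn: [0, 0, 0, 0, 0, 0, 0, 0]

```text
time: 10.6
eef_pos: [0.4377, 0.2214, 0.1063]
tcp_rot: [-2.221, -2.222, 0.001]
contact_force: [-0.3, -0.1, -0.0]
finger_gap: 0.0494
finger_force: 45.0
```

Run:
```python
from h import *
go(.438,.222,.022,0.0)
f=grab('wrist');P=pts(f)
for c in (290,350): print([tuple(np.round(P[r,c]*1000).astype(int).tolist()) for r in range(170,230,8)])
f=grab('top');P=pts(f);im=f['img'];cv2.imwrite('pics/t3.png',im[...,::-1])
```

```text
tool y yaw 0.000 q6 0.23 turn 0.000 dp after turn [ 0.7  0.3 84.3] dp before [ 0.7  0.3 84.3] p [0.4377 0.2214 0.1063] tilt [-5.e-04 -4.e-04 -1.e+00]
[(413, 243, 0), (413, 236, 0), (422, 254, 95), (422, 249, 96), (422, 244, 95), (422, 240, 95), (422, 235, 95), (422, 231, 96)]
[(465, 243, 0), (465, 236, 0), (455, 254, 96), (455, 249, 96), (455, 245, 96), (455, 240, 95), (455, 235, 95), (455, 230, 95)]
```

View pics/t3.png

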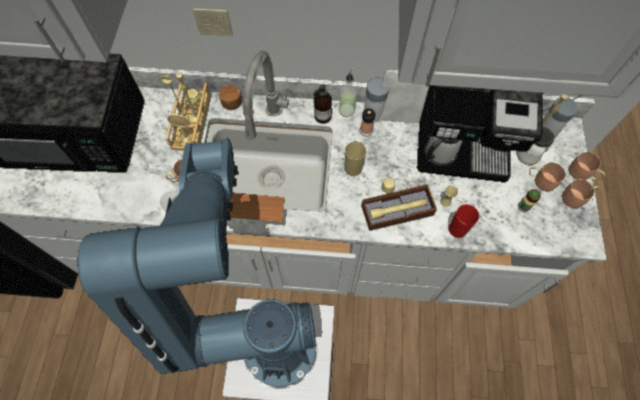

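Top view: the held lid shows at (258,208) over the strip and the gold muddler in the open box at (398,208). I lower the lid.

Emit:
move_arm:
  dp:
    - [0, 0, 15]
    - [0, 0, 20]
    - [0, 0, 20]
    - [0, 0, 15]
    - [0, 0, 10]
    - [0, 0, 4]
    - [0, 0, 2]
    - [0, 0, 1.5]
  turn: [0, 0, 0, 0, 0, 0, 0, 0]

```text
time: 11.7
eef_pos: [0.4384, 0.2221, 0.0194]
tcp_rot: [2.221, 2.221, 0.001]
contact_force: [-0.6, 0.4, -0.5]
finger_gap: 0.0494
finger_force: 45.0
```

Run:
```python
from h import *
go(.438,.222,.016,0.0); print(env.state()['contact_force'])
f=grab('wrist');P=pts(f)
for c in (290,350): print([tuple(np.round(P[r,c]*1000,0).astype(int).tolist()) for r in range(170,230,8)])
f=grab('top');P=pts(f);print(np.round([P[v,u]*1000 for u,v in ((240,203),(255,207),(278,207),(278,214),(262,214))]).astype(int).tolist())
```

```text
tool y yaw 0.000 q6 0.23 turn 0.000 dp after turn [-0.1 -0.4  3.4] dp before [-0.1 -0.4  3.4] p [0.4384 0.2221 0.0194] tilt [ 8.e-04  2.e-04 -1.e+00]
[-0.63750818  0.40822926 -0.5041399 ]
[(422, 262, 1), (422, 257, 1), (423, 254, 8), (423, 250, 8), (423, 245, 8), (423, 241, 9), (422, 236, 8), (422, 231, 8)]
[(456, 262, 1), (456, 257, -1), (455, 254, 7), (455, 250, 8), (456, 245, 8), (456, 241, 9), (456, 236, 7), (456, 231, 7)]
[[481, 201, 7], [466, 144, 15], [477, 65, 5], [449, 61, 8], [442, 116, 14]]
```

Emit:
move_arm:
  dp:
    - [0, 0, 1.5]
    - [0, 0, 1.2]
    - [0, 0, 0]
  turn: [0, 0, 0]

```text
time: 12.18
eef_pos: [0.4383, 0.2221, 0.0168]
tcp_rot: [2.221, 2.221, 0.001]
contact_force: [-1.2, 0.1, 5.3]
finger_gap: 0.0494
finger_force: 45.0
```

Emit:
move_arm:
  dp:
    - [0, 0, 0]
    - [0, 0, 0]
  turn: [0, 0]
  squeeze: 4

```text
time: 12.42
eef_pos: [0.4383, 0.2221, 0.0168]
tcp_rot: [2.221, 2.221, 0.001]
contact_force: [-2.0, -0.4, 6.4]
finger_gap: 0.0498
finger_force: 4.0
```

Emit:
move_arm:
  dp:
    - [0, 0, 0]
    - [0, 0, 0]
    - [0, 0, 0]
    - [0, 0, 0]
    - [0, 0, -10]
    - [0, 0, -40]
    - [0, 0, -50]
    - [0, 0, -50]
  turn: [0, 0, 0, 0, 0, 0, 0, 0]
  hand: 62

```text
time: 13.42
eef_pos: [0.4378, 0.2219, 0.1684]
tcp_rot: [2.221, 2.221, 0.0]
contact_force: [1.9, 0.6, -0.0]
finger_gap: 0.0621
finger_force: 0.0
```

Run:
```python
from h import *
f=grab('wrist');P=pts(f);hsv=cv2.cvtColor(f['img'],cv2.COLOR_RGB2HSV).astype(int)
m=(P[...,2]>.002)&(P[...,2]<.009)&(hsv[...,1]>120)&(hsv[...,0]<18);q=P[m];print(len(q))
A=np.c_[q[:,:2],np.ones(len(q))];print('plane',np.linalg.lstsq(A,q[:,2],rcond=None)[0],q.min(0),q.max(0),q.mean(0))
go(.488,-.315,.2,.328)
# muddler from top view
f=grab('top');P=pts(f);hsv=cv2.cvtColor(f['img'],cv2.COLOR_RGB2HSV).astype(int)
m=(hsv[...,0]>18)&(hsv[...,0]<33)&(hsv[...,1]>80)&(hsv[...,2]>110);m[:196]=0;m[224:]=0;m[:,:364]=0;m[:,434:]=0
q=P[m];q=np.array([ray(f,u,v,.033)[:2]*1000 for v,u in zip(*np.nonzero(m))],np.float32);print(cv2.minAreaRect(q),len(q))
```

```text
10463
plane [ 0.00023037 -0.00040722  0.00525905] [0.39300629 0.03537499 0.00271829] [0.70251541 0.38703488 0.00887272] [0.43821123 0.16867705 0.00529131]
tool y yaw 0.000 q6 0.23 turn -0.328 dp after turn [-524.4 -129.1  -25.5] dp before [-538.    46.5  -25.5] p [0.4415 0.2231 0.1753] tilt [ 0.0104  0.0025 -0.9999]
((497.8520202636719, -355.7052307128906), (34.150230407714844, 198.2696533203125), 19.767011642456055) 342
```

The lid lies flat and released, its centre near y 0.15. Now the muddler.

Emit:
move_arm:
  dp:
    - [0, 0, 0]
    - [0, 0, 0]
    - [-50, -11.4, 0]
    - [-50, -11.4, 0]
    - [-50, -11.4, 0]
    - [-50, -11.4, 0]
    - [-50, -11.4, 0]
    - [-50, -11.4, 0]
  turn: [-0.164, -0.164, 0, 0, 0, 0, 0, 0]
  hand: 39

```text
time: 14.52
eef_pos: [0.4695, -0.0856, 0.1662]
tcp_rot: [-1.829, -2.554, -0.0]
contact_force: [-0.7, 0.3, 0.4]
finger_gap: 0.0387
finger_force: 0.0
```

Emit:
move_arm:
  dp:
    - [-50, -11.4, 0]
    - [-50, -11.4, 0]
    - [-50, -11.4, 0]
    - [-50, -11.4, 0]
    - [-40, -9, 0]
    - [-10, -2, 0]
    - [0, 0, 0]
    - [0, 0, 0]
  turn: [0, 0, 0, 0, 0, 0, 0, 0]

```text
time: 15.52
eef_pos: [0.4967, -0.3373, 0.166]
tcp_rot: [-1.827, -2.554, -0.001]
contact_force: [-0.2, 1.2, 0.1]
finger_gap: 0.0389
finger_force: 0.0
```

Run:
```python
from h import *
go(.4967,-.3391,.019,.328)
f=grab('wrist');P=pts(f);cv2.imwrite('pics/w4.png',f['img'][...,::-1]);hsv=cv2.cvtColor(f['img'],cv2.COLOR_RGB2HSV).astype(int)
m=(P[...,2]>.024)&(P[...,2]<.05)&(hsv[...,0]>18)&(hsv[...,0]<33)&(hsv[...,1]>90); m[:,:270]=0;m[:,370:]=0
y=np.array([.947,.322]);x=np.array([.322,-.947]);c=np.array([.5022,-.3552])
q=P[m];b=(q[:,:2]-c)@np.c_[x,y]*1000
for lo in range(-110,60,15):
    k=(b[:,0]>lo)&(b[:,0]<lo+15)
    if k.sum()>5: print(lo,k.sum(),np.round(np.percentile(b[k,1],[2,98]),1),np.round(q[k,2].max(),3))
```

```text
tool y yaw 0.329 q6 -1.12 turn 0.001 dp after turn [ -1.9  -0.6 147. ] dp before [ -1.9  -0.6 147. ] p [ 0.4967 -0.3373  0.166 ] tilt [-6.e-04  1.e-03 -1.e+00]
-110 88 [-16.1  16.4] 0.042
-95 645 [-16.   16.6] 0.043
-80 560 [-15.2  15.8] 0.041
-65 408 [-12.6  13.3] 0.039
-50 298 [-9.   9.6] 0.036
-35 290 [-9.1  9.7] 0.036
-20 290 [-9.2  9.9] 0.035
-5 284 [-9.3 10.1] 0.036
10 271 [-9.5 10.2] 0.035
25 271 [-9.6 10.3] 0.037
40 269 [-10.8  10.6] 0.036
55 270 [-10.9  10.7] 0.036
```

View pics/w4.png

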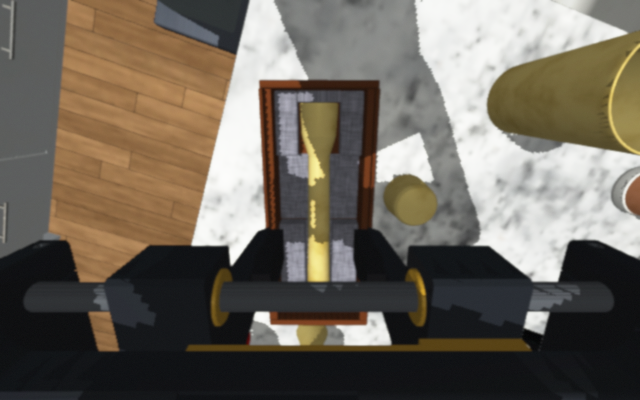

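The muddler lies on the box axis (foot at (320,125), handle running under the gripper). I lower and grip at the balance point.

Emit:
move_arm:
  dp:
    - [-1.5, -0.4, 30]
    - [0, 0, 40]
    - [0, 0, 35]
    - [0, 0, 20]
    - [0, 0, 13]
    - [0, 0, 8]
    - [0, 0, 0]
  turn: [0, 0, 0, 0, 0, 0, 0]

```text
time: 16.45
eef_pos: [0.4971, -0.3406, 0.0205]
tcp_rot: [1.829, 2.554, -0.0]
contact_force: [0.1, -0.2, 0.4]
finger_gap: 0.0387
finger_force: 0.0
```

Emit:
move_arm:
  dp:
    - [0, 0, 0]
    - [0, 0, 0]
    - [0, 0, 0]
    - [0, 0, 0]
  turn: [0, 0, 0, 0]
  hand: 10
  squeeze: 40

```text
time: 16.95
eef_pos: [0.4975, -0.341, 0.0212]
tcp_rot: [1.828, 2.553, -0.0]
contact_force: [-0.2, 0.1, 6.1]
finger_gap: 0.0229
finger_force: 40.0
```

Emit:
move_arm:
  dp:
    - [0, 0, -5]
    - [0, 0, -15]
    - [0, 0, -25]
    - [0, 0, -25]
    - [0, 0, -15]
    - [0, 0, 0]
  turn: [0, 0, 0, 0, 0, 0]

```text
time: 17.7
eef_pos: [0.4975, -0.3409, 0.1068]
tcp_rot: [1.828, 2.553, -0.001]
contact_force: [0.3, 0.4, -2.0]
finger_gap: 0.0229
finger_force: 40.0
```

```bash
cat > mud.py <<'E'
from h import *
f=grab('wrist');P=pts(f);hsv=cv2.cvtColor(f['img'],cv2.COLOR_RGB2HSV).astype(int);s=env.state()
R=Ro.from_rotvec(s['tcp_rot']).as_matrix()
b=(P-s['eef_pos'])@R*1000
m=(hsv[...,0]>18)&(hsv[...,0]<33)&(hsv[...,1]>80)&(abs(b[...,1])<22)&(P[...,2]>.005)&(f['z_map']>.05)&(b[...,2]>-60)
q=b[m]
for lo in range(-40,130,10):
    k=(q[:,0]>lo)&(q[:,0]<lo+10)
    if k.sum()>5: print(lo,k.sum(),'y',np.round(np.percentile(q[k,1],[2,98]),1),'top z',np.round(np.percentile(q[k,2],3),1))
print(s['finger_gap'],s['contact_force'])
E
python3 mud.py; python3 -c "
from h import *
go(.438,-.065,.1,0.)"
```

```text
-40 527 y [-9.4  9.7] top z -14.7
-30 16 y [-3.6  4.1] top z -14.9
-20 190 y [-10.1  10.4] top z -14.3
-10 742 y [-11.3  11.6] top z -14.5
0 779 y [-11.3  10.1] top z -14.3
10 790 y [-10.1   9.8] top z -14.4
20 824 y [-9.9  9.7] top z -14.3
30 840 y [-10.2  10.4] top z -15.6
40 1166 y [-12.7  13. ] top z -18.6
50 1572 y [-14.6  15. ] top z -20.3
60 1780 y [-15.2  15.5] top z -20.9
70 2027 y [-15.6  16. ] top z -21.4
80 352 y [-15.1  15.8] top z -21.3
0.022982970882532715 [-0.26898687 -1.11859519 -1.9346593 ]
tool y yaw 0.328 q6 -1.13 turn 0.328 dp after turn [275.4 -58.9   5.5] dp before [279.7  33.    5.5] p [ 0.4969 -0.3404  0.1055] tilt [ 2.e-04 -2.e-04 -1.e+00]
```

Emit:
move_arm:
  dp:
    - [20, 0, 0]
    - [35, 0, 0]
    - [45, 0, 0]
    - [45, 0, 0]
    - [0, 0, 0]
    - [0, 0, 0]
    - [0, 0, 0]
    - [0, 0, 0]
  turn: [0, 0, 0, 0, 0.1, 0.13, 0.098, 0]

```text
time: 18.75
eef_pos: [0.4495, -0.2026, 0.1043]
tcp_rot: [-2.219, -2.221, 0.0]
contact_force: [-0.4, 0.8, -2.8]
finger_gap: 0.023
finger_force: 40.0
```

```bash
python3 -c "
from h import *
go(.438,-.065,.018,0.)"
```

```text
tool y yaw 0.001 q6 -0.67 turn 0.001 dp after turn [137.5 -11.3  86.5] dp before [137.5 -11.2  86.5] p [ 0.4495 -0.2026  0.1043] tilt [-0.0017  0.0014 -1.    ]
```

Emit:
move_arm:
  dp:
    - [35, -4, 0]
    - [40, -4, 0]
    - [40, -3, 0]
    - [22.5, -0.5, 10]
    - [0, 0, 30]
    - [0, 0, 30]
    - [0, 0, 12]
    - [0, 0, 4]
  turn: [0, 0, 0, 0, 0, 0, 0, 0]

```text
time: 19.75
eef_pos: [0.4382, -0.0656, 0.0187]
tcp_rot: [-2.22, -2.221, 0.001]
contact_force: [0.0, -0.1, -1.7]
finger_gap: 0.0229
finger_force: 40.0
```

Emit:
move_arm:
  dp:
    - [0, 0, 1]
    - [0, 0, 0]
    - [0, 0, 0]
  turn: [0, 0, 0]

```text
time: 20.12
eef_pos: [0.4393, -0.066, 0.019]
tcp_rot: [2.22, 2.221, 0.001]
contact_force: [-0.6, 0.0, -3.0]
finger_gap: 0.0227
finger_force: 40.0
```

```bash
python3 mud.py; python3 -c "
from h import *
go(.438,-.065,.016,0.)"
```

```text
-40 549 y [-9.6  9.6] top z -13.5
-30 29 y [-4.1  4.7] top z -13.6
-20 152 y [-10.3   9.7] top z -12.9
-10 743 y [-11.   11.5] top z -13.5
0 774 y [-11.4   9.9] top z -13.2
10 782 y [-10.3   9.7] top z -13.3
20 806 y [-10.    9.5] top z -13.1
30 826 y [-10.    9.7] top z -14.4
40 1136 y [-12.7  12.4] top z -17.6
50 1558 y [-14.8  14.5] top z -19.3
60 1768 y [-15.4  15.1] top z -19.8
70 2019 y [-15.9  15.7] top z -20.4
80 410 y [-15.8  15.3] top z -20.4
0.022818169907118834 [-0.29666321 -0.31676614 -2.00235534]
tool y yaw 0.000 q6 -0.42 turn 0.000 dp after turn [ 1.  -1.1  2.9] dp before [ 1.  -1.1  2.9] p [ 0.4391 -0.066   0.0189] tilt [ 1.e-03 -5.e-04 -1.e+00]
```

Emit:
move_arm:
  dp:
    - [0, 0, 1.3]
    - [0, 0, 1.2]
    - [0, 0, 0]
  turn: [0, 0, 0]

```text
time: 20.55
eef_pos: [0.4388, -0.0658, 0.0158]
tcp_rot: [2.221, 2.221, 0.0]
contact_force: [0.1, 0.2, -0.9]
finger_gap: 0.0234
finger_force: 40.0
```

Emit:
move_arm:
  dp:
    - [0, 0, 0]
    - [0, 0, 0]
    - [0, 0, 0]
  turn: [0, 0, 0]
  squeeze: 3

```text
time: 20.92
eef_pos: [0.4387, -0.0657, 0.0158]
tcp_rot: [-2.221, -2.221, 0.0]
contact_force: [0.3, -0.7, -2.5]
finger_gap: 0.0238
finger_force: 3.0
```

Emit:
move_arm:
  dp:
    - [0, 0, 0]
    - [0, 0, 0]
    - [0, 0, 0]
  turn: [0, 0, 0]
  hand: 32

```text
time: 21.3
eef_pos: [0.4389, -0.0658, 0.0159]
tcp_rot: [2.221, 2.221, 0.0]
contact_force: [-0.0, 0.3, -0.4]
finger_gap: 0.0321
finger_force: 0.0
```

```bash
python3 mud.py; python3 -c "
from h import *
go(.438,-.155,.016,0.)"
```

```text
-40 434 y [-9.7  9.1] top z -11.0
-20 218 y [-10.5   9.7] top z -11.4
-10 667 y [-10.2   9.6] top z -11.7
0 698 y [-10.1   9.3] top z -12.1
10 748 y [-10.3   9.1] top z -12.4
20 786 y [-10.1   9.2] top z -12.4
30 820 y [-10.4   9.6] top z -14.7
40 1138 y [-13.   12.3] top z -17.9
50 1575 y [-15.1  14.3] top z -19.8
60 1796 y [-15.8  14.9] top z -20.6
70 2050 y [-16.3  15.3] top z -21.6
80 260 y [-16.2  15.1] top z -21.5
0.03200653558475996 [-0.7834184  -0.29905557  0.13038581]
tool y yaw -0.000 q6 -0.42 turn -0.000 dp after turn [-89.2  -0.8  -0.1] dp before [-89.2  -0.8  -0.1] p [ 0.4388 -0.0658  0.0159] tilt [ 2.e-04 -1.e-04 -1.e+00]
```

Emit:
move_arm:
  dp:
    - [-12, 0, 0]
    - [-20, 0, 0]
    - [-25, 0, 0]
    - [-20, 0, 0]
    - [-10, 0, 0]
    - [-4, -0.4, 1.5]
    - [0, 0, 1.5]
    - [0, 0, 0]
  turn: [0, 0, 0, 0, 0, 0, 0, 0]

```text
time: 22.35
eef_pos: [0.438, -0.156, 0.0125]
tcp_rot: [-2.22, -2.222, 0.0]
contact_force: [-0.0, -0.0, 0.2]
finger_gap: 0.0316
finger_force: 0.0
```

Emit:
move_arm:
  dp:
    - [0, 0, 0]
    - [0, 0, 0]
    - [0, 0, 0]
    - [0, 0, 0]
  turn: [0, 0, 0, 0]
  hand: 10
  squeeze: 8

```text
time: 22.85
eef_pos: [0.4382, -0.1566, 0.0128]
tcp_rot: [-2.221, -2.221, -0.0]
contact_force: [0.5, 0.7, 0.2]
finger_gap: 0.0235
finger_force: 8.0
```

Run:
```python
from h import *
go(.438,-.157,.012,0.)
f=grab('wrist');cv2.imwrite('pics/w5.png',f['img'][...,::-1])
```

```text
tool y yaw 0.000 q6 -0.60 turn 0.000 dp after turn [-0.4 -0.2  0.8] dp before [-0.4 -0.2  0.8] p [ 0.4382 -0.1566  0.0128] tilt [-2.e-04  2.e-04 -1.e+00]
```

View pics/w5.png

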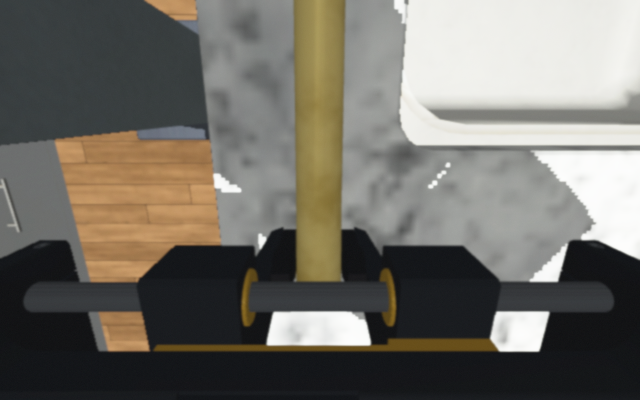

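The handle at (320,200) is held by both pads. I lift straight up so the foot swings down in the light grip.

Emit:
move_arm:
  dp:
    - [0, 0, -10]
    - [0, 0, -20]
    - [0, 0, -25]
    - [0, 0, -25]
    - [0, 0, -25]
    - [0, 0, -25]
    - [0, 0, -20]
    - [0, 0, -15]
  turn: [0, 0, 0, 0, 0, 0, 0, 0]

```text
time: 23.9
eef_pos: [0.4384, -0.1569, 0.1792]
tcp_rot: [2.221, 2.221, 0.0]
contact_force: [0.6, 0.2, -2.0]
finger_gap: 0.0237
finger_force: 8.0
```

Emit:
move_arm:
  dp:
    - [0, 0, -15]
    - [0, 0, -25]
    - [0, 0, -35]
    - [0, 0, -45]
    - [0, 0, -30]
    - [0, 0, 0]
    - [0, 0, 0]
    - [0, 0, 0]
  turn: [0, 0, 0, 0, 0, 0, 0, 0]

```text
time: 24.9
eef_pos: [0.4376, -0.1563, 0.3258]
tcp_rot: [-2.219, -2.219, 0.001]
contact_force: [0.2, 0.9, -2.2]
finger_gap: 0.0235
finger_force: 8.0
```

```bash
cat > hang.py <<'E'
from h import *
import sys
s=env.state();R=Ro.from_rotvec(s['tcp_rot']).as_matrix();print(s['eef_pos'],s['finger_gap'],s['finger_force'],s['contact_force'])
for n in ('wrist','top','side'):
    f=grab(n);P=pts(f);hsv=cv2.cvtColor(f['img'],cv2.COLOR_RGB2HSV).astype(int)
    d=(P-s['eef_pos'])@R*1000
    m=(hsv[...,0]>17)&(hsv[...,0]<33)&(hsv[...,1]>70)&(abs(d[...,1])<60)&(abs(d[...,0])<150)&(P[...,2]>.012)&(f['z_map']>.05)&(d[...,2]>-60)
    # keep away from shaker, cap
    m&=np.hypot(P[...,0]-.659,P[...,1]+.1915)>.05
    q=d[m]; print(n,len(q))
    for lo in range(-50,220,25):
        k=(q[:,2]>lo)&(q[:,2]<lo+25)
        if k.sum()>5: print(' z',lo,k.sum(),'x',np.round(np.percentile(q[k,0],[3,50,97]),1),'y',np.round(np.percentile(q[k,1],[3,50,97]),1))
    if n in sys.argv[1:]: cv2.imwrite('pics/%s_%d.png'%(n,int(s['time']*100)),f['img'][...,::-1]); print('saved',int(s['time']*100))
E
python3 hang.py
```

```text
[ 0.43755435 -0.15625725  0.32584534] 0.023489866588431097 7.999966302886605 [ 0.1545944   0.8768686  -2.15303893]
wrist 4867
 z -50 541 x [-0.9  2.   8.6] y [-9.3  0.1  9.1]
 z -25 1586 x [-3.   5.2  8.5] y [-12.   -0.4  11.5]
 z 0 796 x [ 2.8  8.9 11.5] y [-10.2  -0.4  10.1]
 z 25 515 x [ 7.1 12.2 14.9] y [-9.4 -0.4  9.7]
 z 50 330 x [11.8 15.6 18.3] y [-9.1 -0.4  8.4]
 z 75 244 x [14.8 18.9 21.5] y [-8.8 -0.1  8.5]
 z 100 218 x [17.4 22.2 25.4] y [-9.8 -0.5  9.2]
 z 125 471 x [15.4 27.3 34.2] y [-14.2   0.4  14.2]
 z 150 157 x [26.9 35.1 38.3] y [-14.4   0.5  15.1]
top 82
 z 100 14 x [ 9.  15.5 25. ] y [-13.1 -10.2  -4.5]
 z 125 47 x [ 8.3 21.3 33.4] y [-18.9 -11.8  -3.7]
 z 150 21 x [12.2 26.  36.3] y [-19.7 -16.5  -8.6]
side 570
 z -50 37 x [-14.7  -9.    1.8] y [-10.    1.8  12.3]
 z -25 94 x [-16.4 -11.9  -5.8] y [-11.5   3.1  14.6]
 z 0 69 x [-13.  -10.   -3.1] y [-8.4  3.4 12.6]
 z 25 60 x [-8.8 -5.5  3. ] y [-7.7  3.  11.8]
 z 50 57 x [-5.5 -1.6  6.3] y [-7.3  3.8 11.3]
 z 75 55 x [-1.7  2.1  8.9] y [-7.8  3.3 11.4]
 z 100 49 x [-0.2  5.8 10.1] y [-8.   2.9  9.9]
 z 125 79 x [ 2.2  6.3 13.3] y [-12.4   3.1  15.3]
 z 150 69 x [ 2.3  6.4 13.7] y [-11.6   3.4  16.9]
```

It hangs foot down, tilted 0.13 rad towards tool +x, foot centre 20 mm off the TCP. I check overhead clearance near the shaker before moving.

Run:
```python
from h import *
for n in('top','side'):
    f=load(n);P=pts(f);k=(f['z_map']>.05)&(P[...,2]>.15)&(abs(P[...,1]+.2)<.17)&(P[...,0]>.55)&(P[...,0]<1.2)
    q=P[k]
    for z in np.arange(.15,1.3,.1):
        w=q[(q[:,2]>z)&(q[:,2]<z+.1)]
        if len(w)>10: print(n,round(z,2),len(w),'xmin',np.percentile(w[:,0],1).round(3),'y',np.percentile(w[:,1],[1,99]).round(3))
f=load('top');P=pts(f);k=(P[...,2]>.10)&(P[...,2]<.14)&(np.hypot(P[...,0]-.659,P[...,1]+.192)<.05);v,u=np.nonzero(k);print(cv2.minEnclosingCircle((P[k][:,:2]*1000).astype(np.float32)),len(u))
```

```text
top 0.15 2430 xmin 0.863 y [-0.362 -0.035]
top 0.25 1677 xmin 0.971 y [-0.31  -0.033]
top 0.35 1879 xmin 0.973 y [-0.296 -0.033]
top 0.45 1123 xmin 0.633 y [-0.32  -0.036]
top 0.55 1238 xmin 0.598 y [-0.369 -0.281]
top 0.65 1390 xmin 0.598 y [-0.369 -0.282]
top 0.75 1101 xmin 0.626 y [-0.369 -0.282]
side 0.45 40 xmin 0.69 y [-0.368 -0.296]
side 0.55 323 xmin 0.601 y [-0.357 -0.296]
side 0.65 133 xmin 0.601 y [-0.358 -0.296]
((647.7247314453125, -215.41647338867188), 26.32256507873535) 37
```

Emit:
move_arm:
  dp:
    - [0, 15, 0]
    - [0, 25, 0]
    - [0, 25, 0]
    - [0, 20, 0]
    - [0, 15, 0]
    - [0, 0, 0]
  turn: [0, 0, 0, 0, 0, 0]

```text
time: 25.8
eef_pos: [0.5391, -0.1566, 0.3272]
tcp_rot: [-2.22, -2.222, 0.0]
contact_force: [-0.6, 0.1, -1.6]
finger_gap: 0.0236
finger_force: 8.0
```

Emit:
move_arm:
  dp:
    - [0, 0, 0]
    - [-10, 15, 0]
    - [-15, 20, 0]
    - [-10, 20, 0]
    - [-5, 10, 0]
    - [0, 0, 0]
    - [0, 0, 0]
  turn: [0, 0, 0, 0, 0, 0, 0]
  squeeze: 6

```text
time: 26.68
eef_pos: [0.6027, -0.1964, 0.3279]
tcp_rot: [-2.221, -2.221, 0.0]
contact_force: [-0.2, 0.6, -2.3]
finger_gap: 0.0237
finger_force: 6.0
```

```bash
python3 hang.py top | head -12
python3 - <<'E'
from h import *
f=load('top');P=pts(f);p=env.state()['eef_pos']
hsv=cv2.cvtColor(f['img'],cv2.COLOR_RGB2HSV).astype(int)
k=(f['z_map']>.05)&(P[...,2]>.4)&(P[...,2]<.9)&(P[...,0]<p[0]+.12)&(P[...,0]>.45)&(hsv[...,1]>60)
for z in np.arange(.4,.9,.1):
    w=P[k&(P[...,2]>z)&(P[...,2]<z+.1)]
    if len(w)>10: print(z,len(w),'x',np.percentile(w[:,0],[1,99]).round(3),'y',np.percentile(w[:,1],[1,99]).round(3))
go(.659,-.2,.325,0.)
E
ls pics
```

```text
[ 0.60273897 -0.19636229  0.32786178] 0.023651636311201277 5.99998994031921 [-0.19331793  0.6322607  -2.32053696]
wrist 3829
 z -50 521 x [-0.9  2.6  5.6] y [-9.8 -1.2  5.8]
 z -25 1178 x [-2.2  6.3  8.6] y [-12.1  -3.1   5.7]
 z 0 605 x [ 3.5  8.9 10.8] y [-10.5  -2.1   5.8]
 z 25 390 x [ 6.9 11.2 13.1] y [-9.6 -1.7  6.1]
 z 50 274 x [ 9.8 13.5 15.5] y [-9.1 -1.2  6.2]
 z 75 203 x [12.4 15.9 17.9] y [-9.  -1.3  6.7]
 z 100 167 x [13.7 18.3 20.7] y [-9.8 -1.4  6.7]
 z 125 352 x [11.2 23.2 28.8] y [-14.3  -3.4   8.4]
 z 150 134 x [22.8 29.6 32. ] y [-14.3  -1.6  10.7]
top 281
0.4 44 x [0.507 0.588] y [-0.224 -0.173]
0.5 190 x [0.465 0.591] y [-0.224 -0.142]
0.6 2643 x [0.452 0.632] y [-0.253 -0.066]
tool y yaw 0.000 q6 -0.50 turn 0.000 dp after turn [-3.6 56.1  3.1] dp before [-3.6 56.1  3.1] p [ 0.6029 -0.1964  0.3281] tilt [ 2.e-04 -1.e-04 -1.e+00]
crop1.png
side0.png
t3.png
top0.png
top_2667.png
w1.png
w2.png
w3.png
w4.png
w5.png
```

Emit:
move_arm:
  dp:
    - [-2, 12, 0]
    - [-2, 18, 0]
    - [-1.6, 16, 0]
    - [0, 10, 0]
    - [0, 0, 0]
    - [0, 0, 0]
  turn: [0, 0, 0, 0, 0, 0]

```text
time: 27.58
eef_pos: [0.6591, -0.2022, 0.3277]
tcp_rot: [-2.221, -2.221, 0.0]
contact_force: [-0.7, 1.2, -2.4]
finger_gap: 0.0239
finger_force: 6.0
```

Run:
```python
from h import *
s=env.state(); print(s['eef_pos'],s['joints'].round(2))
f=grab('wrist');P=pts(f);hsv=cv2.cvtColor(f['img'],cv2.COLOR_RGB2HSV).astype(int)
cv2.imwrite('pics/w6.png',f['img'][...,::-1])
g=(hsv[...,0]>17)&(hsv[...,0]<33)&(hsv[...,1]>70)&(np.hypot(P[...,0]-.659,P[...,1]+.192)<.06)
k=g&(P[...,2]>.12)&(P[...,2]<.142); print('rim',cv2.minEnclosingCircle((P[k][:,:2]*1000).astype(np.float32)),k.sum())
for lo in np.arange(.145,.34,.02):
    k=g&(P[...,2]>lo)&(P[...,2]<lo+.02)
    if k.sum()>8: print(lo.round(3),k.sum(),np.percentile(P[k][:,:2],[3,97],axis=0).round(4).tolist())
```

```text
[ 0.6590862  -0.20223069  0.32769362] [-0.47  0.39  1.19 -0.    1.57 -0.47]
rim ((660.5091552734375, -193.8997039794922), 37.14559555053711) 362
0.145 78 [[0.6412, -0.1867], [0.6747, -0.1696]]
0.165 208 [[0.6426, -0.1898], [0.6746, -0.1715]]
0.185 422 [[0.6446, -0.1947], [0.6733, -0.1753]]
0.205 148 [[0.6494, -0.19], [0.6684, -0.1824]]
0.225 180 [[0.6492, -0.1921], [0.6682, -0.1843]]
0.245 226 [[0.6498, -0.1924], [0.668, -0.1862]]
0.265 290 [[0.6498, -0.1939], [0.6676, -0.188]]
0.285 393 [[0.6495, -0.196], [0.6679, -0.1899]]
0.305 600 [[0.6395, -0.1985], [0.6684, -0.1917]]
0.325 1000 [[0.6464, -0.2046], [0.6708, -0.1932]]
```

View pics/w6.png

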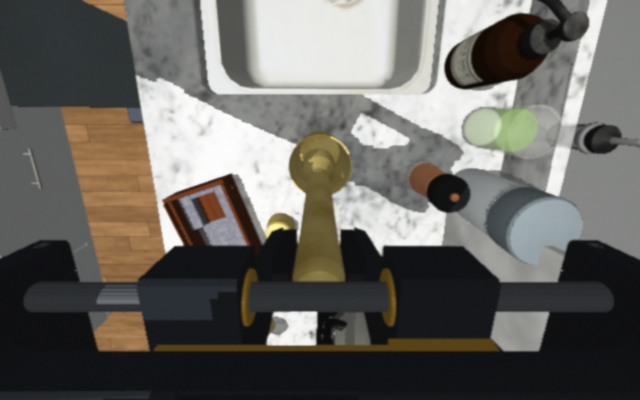

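The foot is over the shaker's mouth at (320,165). Rim centre (0.660,-0.194), foot centre about (0.658,-0.188). I lower it slowly.

Emit:
move_arm:
  dp:
    - [-1, 1.5, 0]
    - [0, 0, 8]
    - [0, 0, 12]
    - [0, 0, 12]
    - [0, 0, 12]
    - [0, 0, 12]
    - [0, 0, 8]
    - [0, 0, 0]
  turn: [0, 0, 0, 0, 0, 0, 0, 0]

```text
time: 28.62
eef_pos: [0.6605, -0.2032, 0.2628]
tcp_rot: [-2.22, -2.22, 0.001]
contact_force: [-0.6, -0.2, -1.9]
finger_gap: 0.0241
finger_force: 6.0
```

Emit:
move_arm:
  dp:
    - [0, 0, 8]
    - [0, 0, 10]
    - [0, 0, 10]
    - [0, 0, 10]
    - [0, 0, 8]
    - [0, 0, 0]
  turn: [0, 0, 0, 0, 0, 0]

```text
time: 29.38
eef_pos: [0.6603, -0.2031, 0.2167]
tcp_rot: [-2.22, -2.22, 0.001]
contact_force: [0.6, -0.2, -2.4]
finger_gap: 0.0233
finger_force: 6.0
```

```bash
cat > ins.py <<'E'
from h import *
s=env.state(); print(s['eef_pos'],s['contact_force'],s['wrist_torque'].round(2))
f=grab('wrist');P=pts(f);hsv=cv2.cvtColor(f['img'],cv2.COLOR_RGB2HSV).astype(int)
g=(hsv[...,0]>17)&(hsv[...,0]<33)&(hsv[...,1]>70)&(np.hypot(P[...,0]-.659,P[...,1]+.192)<.06)
k=g&(P[...,2]>.125)&(P[...,2]<.14); print('rim',cv2.minEnclosingCircle((P[k][:,:2]*1000).astype(np.float32)),k.sum())
for lo in np.arange(.145,.3,.015):
    k=g&(P[...,2]>lo)&(P[...,2]<lo+.015)
    if k.sum()>8: print(lo.round(3),k.sum(),np.percentile(P[k][:,:2],[3,97],axis=0).round(4).tolist())
E
python3 ins.py
```

```text
[ 0.66034898 -0.20311724  0.21665518] [ 0.57662884 -0.19799818 -2.40289936] [-0.03  0.05 -0.01]
rim ((660.4432983398438, -193.86865234375), 37.125091552734375) 952
0.145 204 [[0.6502, -0.195], [0.67, -0.1877]]
0.16 255 [[0.6501, -0.1971], [0.6701, -0.1892]]
0.175 323 [[0.6499, -0.1986], [0.6703, -0.1907]]
0.19 382 [[0.6503, -0.199], [0.67, -0.1921]]
0.205 540 [[0.649, -0.2027], [0.6713, -0.1935]]
0.22 804 [[0.6475, -0.2066], [0.6721, -0.1946]]
0.235 1181 [[0.6493, -0.205], [0.6708, -0.1959]]
0.25 15 [[0.6359, -0.1935], [0.6845, -0.1928]]
0.265 49 [[0.6408, -0.213], [0.6797, -0.1706]]
0.28 1234 [[0.6409, -0.1915], [0.6797, -0.1731]]
0.295 3191 [[0.6242, -0.187], [0.7009, -0.1801]]
```

Emit:
move_arm:
  dp:
    - [0, 0, 8]
    - [0, 0, 10]
    - [0, 0, 8]
    - [0, 0, 4]
    - [0, 0, 3]
    - [0, 0, 0]
  turn: [0, 0, 0, 0, 0, 0]

```text
time: 30.18
eef_pos: [0.6608, -0.2033, 0.1847]
tcp_rot: [-2.221, -2.221, 0.0]
contact_force: [0.2, -0.1, -1.8]
finger_gap: 0.0236
finger_force: 6.0
```

Emit:
move_arm:
  dp:
    - [0, 0, 1.5]
    - [0, 0, 1.5]
    - [0, 0, 0]
  turn: [0, 0, 0]

```text
time: 30.55
eef_pos: [0.6612, -0.2036, 0.1827]
tcp_rot: [2.22, 2.22, 0.001]
contact_force: [0.2, -0.6, 1.7]
finger_gap: 0.0241
finger_force: 6.0
```

```bash
python3 ins.py
```

```text
[ 0.66123334 -0.20359717  0.18272062] [ 0.18741592 -0.62801044  1.71551293] [-0.07  0.08 -0.03]
rim ((660.6373291015625, -193.63232421875), 37.125267028808594) 1076
0.145 332 [[0.6508, -0.1995], [0.6712, -0.1915]]
0.16 454 [[0.6498, -0.2005], [0.6721, -0.193]]
0.175 667 [[0.6492, -0.2031], [0.673, -0.1939]]
0.19 944 [[0.6489, -0.2072], [0.673, -0.1954]]
0.205 867 [[0.651, -0.2052], [0.6709, -0.1972]]
0.22 16 [[0.637, -0.1941], [0.6852, -0.1929]]
0.235 149 [[0.6416, -0.2106], [0.6804, -0.1742]]
0.25 2154 [[0.6296, -0.1883], [0.701, -0.1738]]
0.265 2127 [[0.625, -0.1868], [0.7008, -0.1804]]
```

The foot is on the floor: the vertical force has flipped from -1.8 to +1.7 N. I release and retreat.

Emit:
move_arm:
  dp:
    - [0, 0, 0]
    - [0, 0, 0]
    - [0, 0, 0]
  turn: [0, 0, 0]
  hand: 32

```text
time: 30.98
eef_pos: [0.6607, -0.2033, 0.1816]
tcp_rot: [-2.221, -2.221, 0.0]
contact_force: [-0.2, -1.1, 1.0]
finger_gap: 0.0321
finger_force: 0.0
```

Emit:
move_arm:
  dp:
    - [0, 0, 0]
    - [0, 0, 0]
    - [0, 0, 0]
    - [0, 0, -10]
    - [0, 0, -25]
    - [0, 0, -30]
    - [0, 0, -30]
    - [0, 0, -20]
  turn: [0, 0, 0, 0, 0, 0, 0, 0]
  hand: 60

```text
time: 31.98
eef_pos: [0.6613, -0.2035, 0.2995]
tcp_rot: [2.22, 2.22, 0.001]
contact_force: [0.7, -0.0, -0.7]
finger_gap: 0.0598
finger_force: 0.0
```

```bash
python3 ins.py
python3 - <<'E'
from h import *
f=grab('top');P=pts(f);q=P[(P[...,2]>.003)&(P[...,2]<.03)&(P[...,0]>.39)&(P[...,0]<.484)&(P[...,1]>.03)&(P[...,1]<.27)]
print('lid',len(q),np.median(q[:,2]),q[:,:2].min(0),q[:,:2].max(0))
E
```

```text
[ 0.66130085 -0.20353434  0.29952107] [ 7.32229074e-01 -2.29690812e-04 -6.89889996e-01] [-0.08  0.03  0.01]
rim ((660.626953125, -193.99002075195312), 37.19620132446289) 452
0.145 10 [[0.6534, -0.1702], [0.6677, -0.1664]]
0.175 12 [[0.6555, -0.1664], [0.6677, -0.1635]]
0.19 70 [[0.6495, -0.1836], [0.6735, -0.1626]]
0.205 637 [[0.6513, -0.1837], [0.6715, -0.1641]]
0.28 31 [[0.6307, -0.206], [0.6314, -0.1949]]
0.295 21 [[0.631, -0.2043], [0.6314, -0.1947]]
lid 277 0.006186944688961739 [0.39006225 0.03131522] [0.45732991 0.21510711]
```

The muddler stands in the shaker with its handle end at z about 0.21. The shaker has not moved and the lid is flat.

```bash
python3 -c "
from station import env
print(env.job_done())"
```

```text
the job is handed in; nothing more can be done
None
```

The job is handed in: the lid lies flat on the sink strip with its pull up, and the muddler stands foot down in the gold shaker, lowered without a drop; the shaker stayed in place and nothing else was touched, though `env.job_done()` returned no verdict.

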